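# Stand an L-shaped glaze test tile in a half-roofed saggar

## Task

Put the L-shaped test tile (not the T-shaped one) into the fireclay saggar for firing: tip it toe-down to get its long foot through the mouth and under the roof slab, then bring it upright so that it stands flat on the saggar's floor. Lower it gently, do not drop it, let go, and leave the T-shaped tile and the vase where they stand.

Things in the scene. Friction and masses are not known exactly. Their poses are not given: they have to be found in the camera images.
- l_tile: L-shaped bisque clay tile, loose, 0.22 kg, standing. Upright plate 42 mm wide (y), 10 mm thick (x), top 150 mm above the underside. From its lower end the foot, 42 mm wide and 10 mm thick, runs to the tile's -x: toe at x = -100 mm, heel at +5 mm. Origin: on the underside, centred below the plate; z up. At first the toe points about at the robot. Hold the plate near its top by its side edges.
- saggar: Fixed fireclay box, 165 (x) by 100 (y) by 78 mm high; origin: centre of underside, z up. Walls 10 mm, floor 8 mm; inside 145 by 80 mm. A fixed roof slab, underside at z = 68 mm, top 78, covers its -x part (nearer the robot) up to x = -9.5 mm. The rest is the open mouth: x -9.5 to +72.5, y -40 to +40 mm. The tile fits only with its foot towards -x under the roof, its plate rising out of the mouth.
- t_tile: A bystander like the L tile but shaped as an upside-down T: same plate, 42 by 10 mm, 150 mm high, in the middle of a foot 105 mm long (its x). Loose. Origin at the centre of its underside. Leave it.
- vase: A bystander: small round bisque bottle vase, 140 mm high, at most 74 mm in diameter. Loose. Origin at the centre of its underside. Leave it.
There are look-alikes about, which are no part of the job. Leave any pink or red look-alike of the l_tile alone.

How it is judged:
By the outcome, as a careful person would: the job done as asked, in the order asked, and still so for the second after the job is handed in, with the robot touching nothing.
It also fails if it takes over 38 s, if anything falls off the work surface, if the arm or the gripper's body presses on something with over 40 N, if the wrist force passes 120 N, or if a joint passes its speed limit or range.

## Robot

A 7-joint arm with a two-finger parallel gripper is mounted at the origin on the work surface. World frame = base frame: x ahead of the robot, y to its left, z up, the work surface at z = 0. Lengths are in m, angles in rad, forces in N, time in s.
With the tool pointing down it reaches from about 0.4 to 0.875 m from the base axis. Payload 19.3 kg.
Tool frame: the origin (TCP) lies at the very end of the fingers, on their centre line; the grasp point (between the pads) lies 19 mm behind it; z points along the fingers, y is the line along which they close (so a half turn about z gives the same grasp; the last joint's range is limited). The gripper opens to 85 mm and grips with 20 to 120 N. Pads are 22 mm wide; open, the fingers measure 114 mm over their backs; the gripper's body (76 mm by 85 mm) begins 54 mm behind the grasp point. The pads swing forward as they close: fully open they stand 13 mm farther back than shut.
Start: joints at [-1.301, 0.521, -0.036, 1.599, 0.021, 1.021, -0.113], TCP at [0.208, 0.589, 0.197] pointing down, gripper open.
Joint ranges: [-2.91, 2.91], [-0.3, 2.13], [-1.5, 1.42], [0.17, 2.43], [-1.26, 4.41], [0.16, 1.93], [-2.52, 2.52]. Speed limits (rad/s): [1.89, 1.89, 2.39, 2.39, 3.01, 3.01, 3.01].

## Interface

Orientations are given as [roll, pitch, yaw] about the fixed x, y, z axes, in that order (R = Rz(yaw) Ry(pitch) Rx(roll)).
In Python, from workcell import bot gives the robot as it stands.
- The arm moves only by the tool jog_arm, never from a script. Its argument "motion" is a list of rows, each a list of 5 numbers: the shift along the tool's x, y, z scaled (see below), then the turn about the tool's z scaled (see below), then the opening, from 0 (shut) to 1 (fully open). A call has 1 to 12 rows; each row shifts and turns the commanded pose from where the row before left it, along the tool's axes as they then stand; what a row does not reach is not made up. The controller multiplies each number of a shift by 30 mm and each number of a turn by 0.08 rad. A row lasts 1/10 s, in which the tool goes at most 50 mm and 8.59 degrees, less where a joint would pass 70% of its speed; a pose out of reach is approached as far as the arm can. A call with a number of a shift or a turn outside -1 to 1 is refused whole. A call with a gripper value outside its range is refused whole. The fingers move at their own pace and stop on an object; "newtons" is the grip in N (left out, the last holds). Time passes only in rows, so rows that do not move let the fingers close. It gives the time, the measured TCP pose, the force, the opening and the grip force at its end, in the units of the state.
- bot.observe(): the state, without advancing time (a new reading comes with each control period).
- bot.grab_frame(name): name is "scene" or "top"; returns a dict with "pixels" (400x640x3 uint8, red, green, blue), "fovy" (degrees; the focal length in pixels is half the picture's height over the tangent of half this angle, whatever the lens; pixels are square), "cx", "cy" (the principal point, pixels), "rvec" (rotation vector, rad) and "tvec" (3), from world to camera coordinates, as OpenCV has them. Camera axes: x right, y down, z forward; pixel columns grow to the right and rows downward; lengths in m; the calibration is good to about 2 mm. A picture is of the moment at which its call begins. There is no depth.
- bot.job_done(): hands the job in; it is judged then, once.
The state is a dict: "clock": time; "qpos": joint angles; "qd": joint speeds; "joint_efforts": joint torques, N m; "position": TCP position; "tool_rot": TCP orientation; "force": force on the tool from outside, world axes, zero at the start; "moment": the same for the moment, N m; "grip_width": finger opening in m; "finger_force": force on a finger pad.
Only numpy, scipy, OpenCV 4.12 (cv2) and the standard library are available. Lean on these libraries where they do the work, as an engineer would, in place of code of your own. Each camera call takes 0.05 s, during which the arm holds its last target. There are 200 camera calls.

## Working session

There is one attempt and no reset: what is moved stays moved. The work goes in short steps, Python scripts to look and compute and a tool call to move; the robot and the scene stay as the last step left them, time stands still between calls to the robot, and variables do not carry over. Pictures are saved under pics/ and viewed, at most 10 in all, crops included, and the job is handed in when it is done.

Besides the shell and the picture viewer there is one more tool, called after ">>>" by a JSON object that holds its "method" and its "body", one argument or row to a line. jog_arm: Moves the arm, as the interface text tells. Shifts and turns lie within -1 to 1; 1 stands for 30 mm of shift or 0.08 rad of turn. Its arguments: {"type":"object","properties":{"motion":{"type":"array","items":{"type":"array","items":{"type":"number"}}},"newtons":{"type":"number"}},"required":["motion"]}

```bash
ls; mkdir -p pics
cat > h.py <<'E'
import numpy as np, cv2
from workcell import bot
def snap(name,fn=None):
    f=bot.grab_frame(name); im=np.ascontiguousarray(f["pixels"][:,:,::-1])
    if fn: cv2.imwrite("pics/"+fn,im)
    f["im"]=im; fl=200/np.tan(np.radians(f["fovy"])/2)
    f["K"]=np.array([[fl,0,f["cx"]],[0,fl,f["cy"]],[0,0,1.]])
    f["R"]=cv2.Rodrigues(np.array(f["rvec"],float))[0]; f["t"]=np.array(f["tvec"],float).reshape(3)
    return f
def ray(f,px):
    p=np.array([px[0],px[1],1.]); d=f["R"].T@np.linalg.solve(f["K"],p); c=-f["R"].T@f["t"]
    return c,d
def onz(f,px,z):
    c,d=ray(f,px); return c+d*(z-c[2])/d[2]
def proj(f,P):
    return cv2.projectPoints(np.array(P,float).reshape(-1,3),np.array(f["rvec"],float),f["t"],f["K"],None)[0].reshape(-1,2)
def tri(f1,p1,f2,p2):
    c1,d1=ray(f1,p1);c2,d2=ray(f2,p2)
    s=np.linalg.lstsq(np.c_[d1,-d2],c2-c1,rcond=None)[0]
    a=c1+s[0]*d1;b=c2+s[1]*d2
    return (a+b)/2,np.linalg.norm(a-b)
E
python3 - <<'E'
from h import *
for n in("scene","top"):
    f=snap(n,n+"0.png"); print(n,f["fovy"],f["cx"],f["cy"],(-f["R"].T@f["t"]).round(3),f["R"].round(2).tolist(), {k:v for k,v in f.items() if k not in("pixels","im","K","R","t")})
print(bot.observe())
E
```

```text
pics
scene 53.35196411072674 323.2383578414214 202.13245715549763 [0.975 0.274 0.949] [[-0.58, 0.81, 0.01], [0.67, 0.49, -0.55], [-0.46, -0.32, -0.83]] {'fovy': 53.35196411072674, 'cx': 323.2383578414214, 'cy': 202.13245715549763, 'rvec': array([ 1.25982487,  2.46550691, -0.73849108]), 'tvec': array([ 0.33368165, -0.26306902,  1.32099926])}
top 44.17988300172597 325.8620876986905 204.20161669042656 [ 0.232 -0.088  1.05 ] [[0.04, -1.0, -0.0], [-0.97, -0.03, -0.25], [0.25, 0.01, -0.97]] {'fovy': 44.17988300172597, 'cx': 325.8620876986905, 'cy': 204.20161669042656, 'rvec': array([ 2.12379959, -2.04800667,  0.25258164]), 'tvec': array([-0.09370525,  0.47997916,  0.96171587])}
{'clock': 0.1, 'qpos': array([-1.30120548,  0.52195654, -0.03632902,  1.59991695,  0.02119084,
        1.02109487, -0.11280738]), 'qd': array([-0.00049266, -0.0008392 , -0.0001521 ,  0.00070761,  0.00039462,
        0.0011815 , -0.00036203]), 'joint_efforts': array([ 3.56866054e-03, -9.28482485e+01,  1.98426358e+00, -3.70530868e+01,
        1.82267575e-02,  5.26733769e-03, -2.79345016e-05]), 'position': array([0.20822929, 0.58895511, 0.19699415]), 'tool_rot': array([-3.14060330e+00,  5.96063222e-05,  2.80177944e+00]), 'force': array([ 0.4281764 , -0.50221824,  0.58087363]), 'moment': array([-0.01993753, -0.00746295,  0.00487015]), 'finger_force': 0.0, 'grip_width': 0.08559391835581297}
```

View pics/scene0.png

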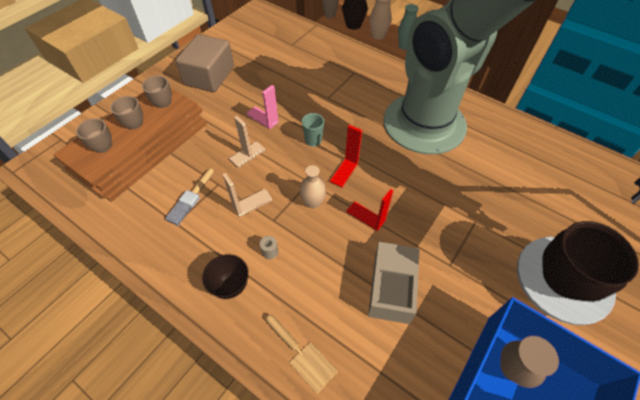

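View pics/top0.png

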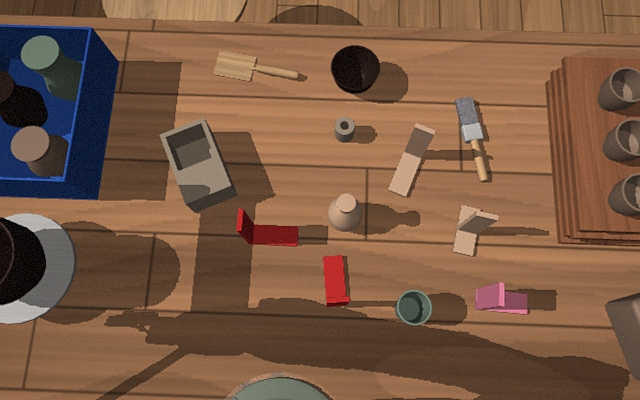

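Candidates for the L tile:
- Bisque L: scene (247,197), top (412,160).
- Bisque T: scene (245,145), top (473,230).
- Red L's: scene (348,155) and (375,210).
- Pink L: scene (267,107).

By the description I choose the bisque L at scene (247,197), and check it in a close crop.

Run:
```python
from h import *
a=cv2.imread("pics/scene0.png");b=cv2.imread("pics/top0.png")
def c(im,x,y,w,h,s): return cv2.resize(im[y:y+h,x:x+w],None,fx=s,fy=s,interpolation=cv2.INTER_CUBIC)
A=np.hstack([c(a,210,160,80,60,5),c(b,375,110,80,60*100//60,5)[:300]])
r1=np.hstack([c(a,215,165,64,56,6),c(b,384,115,66,84,6)[:336*2][:336]])
L=c(b,380,115,64,90,6); S=c(b,150,110,96,110,5)
out=np.zeros((600,800,3),np.uint8)
t=c(a,220,165,60,55,5); out[:275,:300]=t
l=c(b,380,115,60,90,5)[:,:300]; out[:450,300:600]=l
s=c(a,360,235,66,95,3); out[290:290+285,:198]=s
q=c(b,155,112,90,108,2); out[:216,610:790]=q
cv2.imwrite("pics/crop1.png",out)
```

```text
(no output)
```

View pics/crop1.png

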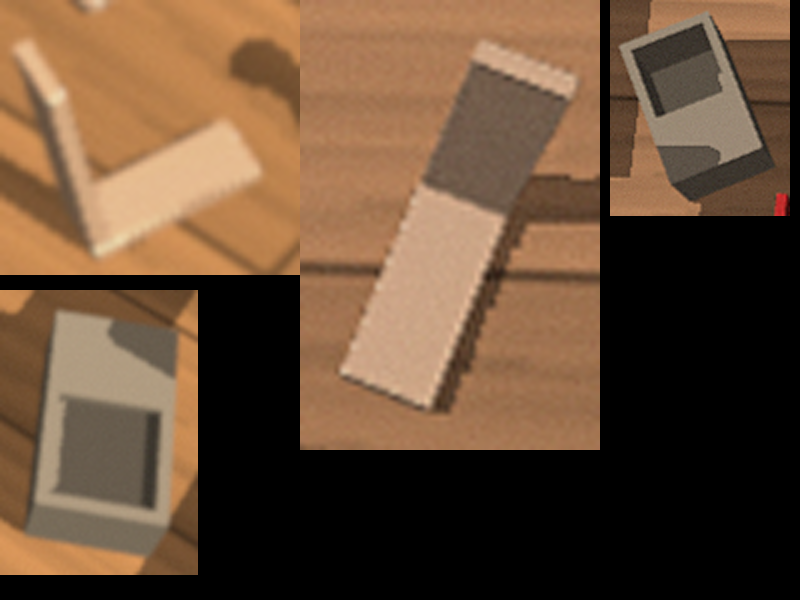

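The crop confirms a single-sided bisque foot, so this is the L tile. Plate top corners are at top-view (416,123), (435.4,130.6), (433.5,134.4) and (414.6,126.6), toe corners at (388.4,189.4) and (406.4,196). Saggar rim corners in the scene view are at (379,242), (419,247), (415,314) and (372,306).

Run:
```python
from h import *
a=snap("scene");b=snap("top")
P=np.array([onz(b,p,.15) for p in [(416,123),(435.4,130.6),(434.4,134.4),(414.6,126.6)]]);print(P.round(4),P.mean(0),[np.linalg.norm(P[i]-P[i-1]) for i in range(4)])
F=np.array([onz(b,p,.01) for p in [(388.4,189.4),(406.4,196),(420.6,158),(405,152)]]);print(F.round(4))
toe=F[:2].mean(0);jun=F[2:].mean(0);d=jun-toe;print("foot len",np.linalg.norm(d),"yaw",np.arctan2(d[1],d[0]),"side yaw",[np.arctan2(*(F[i]-F[j])[1::-1]) for i,j in((3,0),(2,1))],"origin",toe+d/np.linalg.norm(d)*.1)
S=np.array([onz(a,p,.078) for p in [(379,242.3),(419,247.3),(415,314),(371.7,306)]])
print(S.round(4),S.mean(0),[np.linalg.norm(S[i]-S[i-1]) for i in range(4)])
S2=np.array([onz(b,p,.078) for p in [(190,205),(235.5,192.5),(204.5,118.5),(160,135.5)]]);print(S2.round(4),S2.mean(0),[np.linalg.norm(S2[i]-S2[i-1]) for i in range(4)])
for X in (S,S2): print([np.arctan2(*(X[i]-X[j])[1::-1]) for i,j in((3,0),(2,1))],[np.arctan2(*(X[i]-X[j])[1::-1])-np.pi/2 for i,j in((0,1),(3,2))])
# refined saggar mask contour in top
for z,n in((0,"vase"),):
    print(onz(b,(345,212),.07),onz(b,(245,225),.1), onz(b,(427,185),.0))
```

```text
[[ 0.6311 -0.2483  0.15  ]
 [ 0.6164 -0.286   0.15  ]
 [ 0.6084 -0.284   0.15  ]
 [ 0.6234 -0.2455  0.15  ]] [ 0.61980697 -0.26593271  0.15      ] [np.float64(0.008200188105400507), np.float64(0.04053691456600679), np.float64(0.008304065898924915), np.float64(0.04132072044195742)]
[[ 0.5341 -0.2114  0.01  ]
 [ 0.5205 -0.2508  0.01  ]
 [ 0.6094 -0.2827  0.01  ]
 [ 0.6224 -0.248   0.01  ]]
foot len 0.0950163976300434 yaw -0.368866417537397 side yaw [np.float64(-0.39293805514304575), np.float64(-0.34451675377257607)] origin [ 0.62054086 -0.26717931  0.01      ]
[[0.5122 0.125  0.078 ]
 [0.4662 0.2117 0.078 ]
 [0.619  0.2831 0.078 ]
 [0.66   0.1954 0.078 ]] [0.5643782  0.20380868 0.078     ] [np.float64(0.16370972176728865), np.float64(0.09812086200248997), np.float64(0.168627974077697), np.float64(0.09673807383317129)]
[[0.4668 0.1999 0.078 ]
 [0.4965 0.1094 0.078 ]
 [0.6573 0.1888 0.078 ]
 [0.6154 0.279  0.078 ]] [0.55901136 0.19427912 0.078     ] [np.float64(0.16832771633231403), np.float64(0.09518466941131071), np.float64(0.17937153542929912), np.float64(0.09947784073141237)]
[np.float64(0.4445699937637612), np.float64(0.43689214819101296)] [np.float64(-2.6540425790297943), np.float64(-2.704231236637944)]
[np.float64(0.4895055992469062), np.float64(0.45850302612529886)] [np.float64(0.31701742104294217), np.float64(0.43540370425852437)]
[ 0.46545409 -0.11600772  0.07      ] [0.42494317 0.08082895 0.1       ] [ 0.55018695 -0.29811587  0.        ]
```

```bash
cat >> h.py <<'E'
def plan(target,yaw=None):
    """scaled tool-axis totals to reach target TCP / yaw"""
    from scipy.spatial.transform import Rotation as R
    s=bot.observe(); M=R.from_euler("xyz",s["tool_rot"]).as_matrix()
    t=M.T@(np.array(target)-s["position"])/.03
    print("clock",s["clock"],"pos",s["position"].round(4),"rot",s["tool_rot"].round(3),"q",s["qpos"].round(2),"F",s["force"].round(1),"w",round(s["grip_width"],4),"ff",round(float(s["finger_force"]),1))
    print("tool units",t.round(2),"turn units",None if yaw is None else round(-((yaw-s["tool_rot"][2]+np.pi)%(2*np.pi)-np.pi)/.08,2))
def sag(c,yaw,x,y,z):
    return np.array([c[0]+np.cos(yaw)*x-np.sin(yaw)*y,c[1]+np.sin(yaw)*x+np.cos(yaw)*y,z])
E
python3 - <<'E'
from h import *
c=(.563,.201);yaw=.44
o=[]
for n,(x,y) in(("scene",(350,230)),("top",(150,105))):
    f=snap(n); im=cv2.imread(f"pics/{n}0.png")
    s=5; w,h=80,115
    cr=cv2.resize(im[y:y+h,x:x+w],None,fx=s,fy=s,interpolation=cv2.INTER_CUBIC)
    for box,z in(((-82.5,82.5,-50,50),.078),((-82.5,82.5,-50,50),0),((-9.5,72.5,-40,40),.078)):
        q=[sag(c,yaw,a/1e3,b/1e3,z) for a,b in((box[0],box[2]),(box[1],box[2]),(box[1],box[3]),(box[0],box[3]))]
        p=(proj(f,q)+.5-(x,y))*s
        cv2.polylines(cr,[p.astype(int)],True,(0,255,0),1)
    o.append(cr)
cv2.imwrite("pics/ov.png",np.hstack(o))
plan((.52,.15,.25))
E
```

```text
clock 0.3 pos [0.2083 0.5891 0.1973] rot [-3.141  0.     2.802] q [-1.3   0.52 -0.04  1.6   0.02  1.02 -0.11] F [-0.6  0.1 -0.1] w 0.0854 ff 0.0
tool units [-14.67 -10.34  -1.75] turn units None
```

View pics/ov.png

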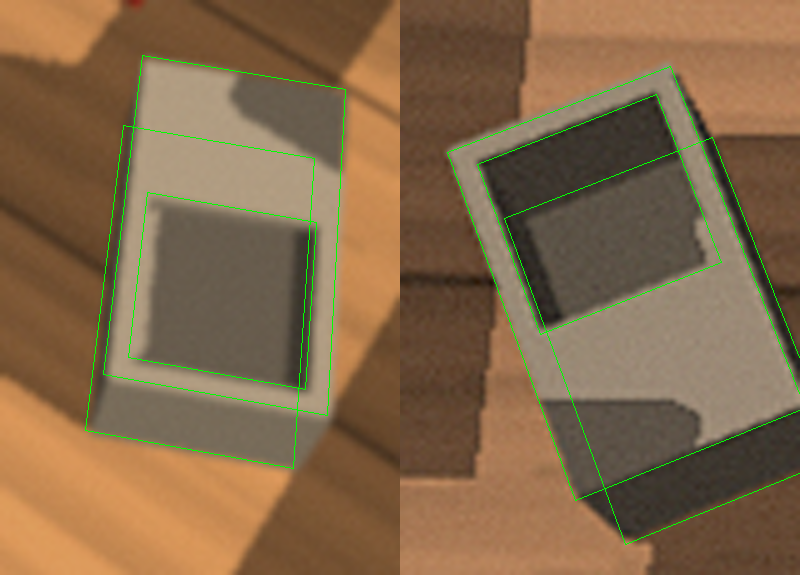

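The overlay matches the saggar rim and mouth in both views, so I take its pose as (0.563, 0.201) with yaw 0.44. Next I move toward the tile, arcing over the clear area.

>>> {"method": "jog_arm", "body": {
  "motion": [
    [-0.5, -0.4, -0.5, 0, 1],
    [-1, -0.7, -0.6, 0, 1],
    [-1, -0.7, -0.6, 0, 1],
    [-1, -0.7, 0, 0, 1],
    [-1, -0.7, 0, 0, 1],
    [-1, -0.7, 0, 0, 1],
    [-1, -0.7, 0, 0, 1],
    [-1, -0.7, 0, 0, 1],
    [-1, -0.7, 0, 0, 1],
    [-1, -0.7, 0, 0, 1],
    [-1, -0.7, 0, 0, 1],
    [-1, -0.7, 0, 0, 1]
  ]
}}

```text
clock: 1.5
position: [0.4533, 0.2438, 0.2486]
tool_rot: [3.141, 0.0, 2.802]
force: [0.3, -0.0, -0.4]
grip_width: 0.0857
finger_force: 0.0
```

Run:
```python
from h import *
plan((.6205,-.266,.25),2.772)
```

```text
clock 1.5 pos [0.4533 0.2438 0.2486] rot [3.141 0.    2.802] q [-0.69  0.29  0.11  1.83 -0.04  1.02  0.66] F [ 0.3 -0.  -0.4] w 0.0857 ff 0.0
tool units [-10.92 -14.16  -0.05] turn units 0.37
```

>>> {"method": "jog_arm", "body": {
  "motion": [
    [-0.7, -0.9, 0, 0, 1],
    [-0.8, -1, 0, 0, 1],
    [-0.8, -1, 0, 0, 1],
    [-0.8, -1, 0, 0, 1],
    [-0.8, -1, 0, 0, 1],
    [-0.8, -1, 0, 0, 1],
    [-0.8, -1, 0, 0, 1],
    [-0.8, -1, 0, 0, 1],
    [-0.8, -1, 0, 0, 1],
    [-0.8, -1, 0, 0, 1],
    [-0.8, -1, 0, 0.1, 1],
    [-0.8, -1, 0, 0.27, 1]
  ]
}}

```text
clock: 2.7
position: [0.6023, -0.188, 0.2485]
tool_rot: [3.141, 0.0, 2.772]
force: [0.2, 0.9, 1.2]
grip_width: 0.0855
finger_force: 0.0
```

>>> {"method": "jog_arm", "body": {
  "motion": [
    [-0.8, -1, 0, 0, 1],
    [-0.6, -1, 0, 0, 1],
    [0, -0.2, 0, 0, 1],
    [0, 0, 0, 0, 1]
  ]
}}

```text
clock: 3.1
position: [0.6167, -0.2645, 0.2481]
tool_rot: [-3.141, -0.001, 2.77]
force: [0.6, 0.8, -0.0]
grip_width: 0.0854
finger_force: 0.0
```

Run:
```python
from h import *
plan((.6205,-.266,.25),2.772)
a=snap("scene","s1.png");b=snap("top","t1.png")
def c(im,x,y,w,h,s): return cv2.resize(im[y:y+h,x:x+w],None,fx=s,fy=s,interpolation=cv2.INTER_CUBIC)
cv2.imwrite("pics/v1.png",np.hstack([c(a["im"],190,80,130,150,3),c(b["im"],360,80,130,150,3)]))
```

```text
clock 3.1 pos [ 0.6167 -0.2645  0.2481] rot [-3.141e+00 -1.000e-03  2.770e+00] q [ 0.14  0.57  0.29  1.42 -0.17  1.18  1.65] F [ 0.6  0.8 -0. ] w 0.0854 ff 0.0
tool units [-0.14 -0.   -0.06] turn units -0.02
```

View pics/v1.png

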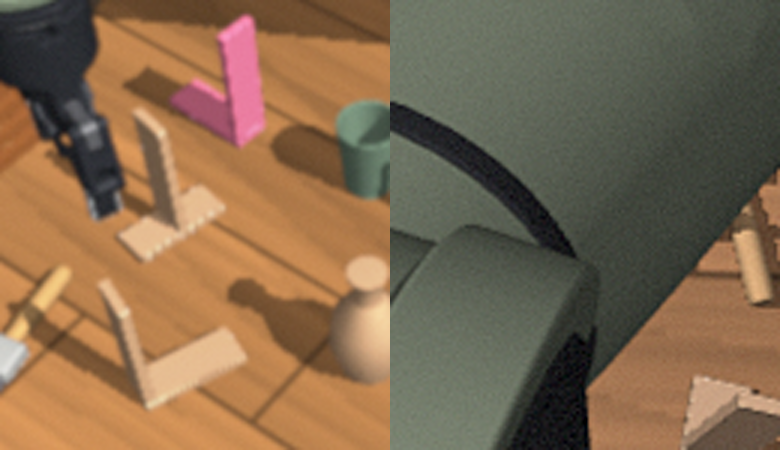

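The crop shows the fingers at about scene px (223,148) and the tile's plate top at about (225,175). I check that against projections before going down.

Run:
```python
from h import *
a=snap("scene")
s=bot.observe()
print(proj(a,[s["position"],sag((.6205,-.266),-.37,.005,.021,.15),sag((.6205,-.266),-.37,.005,-.021,.15),sag((.6205,-.266),-.37,-.1,.021,.01),sag((.6205,-.266),-.37,.005,.021,.0),(.617,-.2645,.15)]).round(1))
plan((.6205,-.266,.11),2.772)
```

```text
[[220.6 152.4]
 [228.3 184.8]
 [221.  173.5]
 [271.  197.8]
 [238.3 216.6]
 [227.9 177.6]]
clock 3.25 pos [ 0.6176 -0.2617  0.2486] rot [ 3.141 -0.     2.774] q [ 0.14  0.57  0.29  1.42 -0.17  1.18  1.65] F [-0.2 -0.1 -0. ] w 0.0853 ff 0.0
tool units [-0.14 -0.1   4.62] turn units 0.02
```

>>> {"method": "jog_arm", "body": {
  "motion": [
    [-0.05, 0, 0.8, 0, 1],
    [0, -0.05, 1, 0, 1],
    [0, 0, 1, 0, 1],
    [0, 0, 0.9, 0, 1],
    [0, 0, 0.6, 0, 1],
    [0, 0, 0.32, 0, 1],
    [0, 0, 0, 0, 1]
  ]
}}

```text
clock: 3.95
position: [0.618, -0.264, 0.1092]
tool_rot: [3.141, -0.001, 2.773]
force: [0.4, -0.0, -1.0]
grip_width: 0.0852
finger_force: 0.0
```

Run:
```python
from h import *
plan((.6185,-.264,.11),2.772)
a=snap("scene","s2.png")
cv2.imwrite("pics/v2.png",cv2.resize(a["im"][120:240,180:300],None,fx=5,fy=5,interpolation=cv2.INTER_CUBIC))
```

```text
clock 3.95 pos [ 0.618  -0.264   0.1092] rot [ 3.141e+00 -1.000e-03  2.773e+00] q [ 0.16  0.71  0.25  1.55 -0.2   0.91  1.68] F [ 0.4 -0.  -1. ] w 0.0852 ff 0.0
tool units [-0.01  0.01 -0.03] turn units 0.02
```

View pics/v2.png

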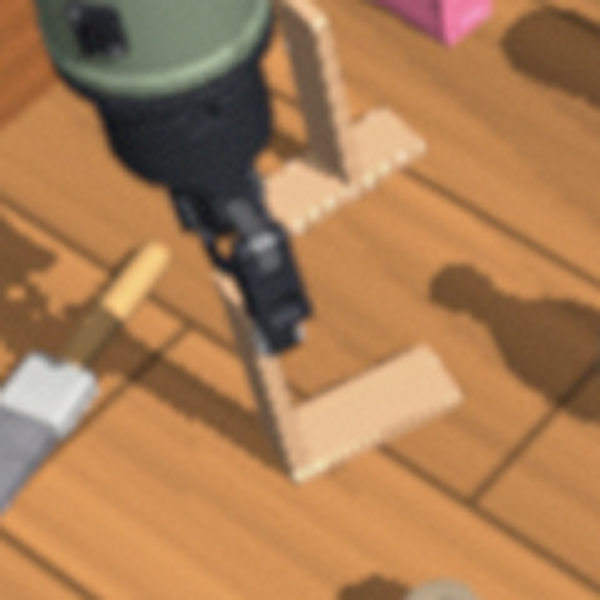

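The finger straddles the plate edge, tip at about scene px (236,189) and heel corner at (239,216). The tile pose agrees with the TCP, so I close with a light grip.

>>> {"method": "jog_arm", "body": {
  "motion": [
    [0, 0, 0, 0, 0.7],
    [0, 0, 0, 0, 0.4],
    [0, 0, 0, 0, 0.3],
    [0, 0, 0, 0, 0.3],
    [0, 0, 0, 0, 0.3],
    [0, 0, 0, 0, 0.3]
  ],
  "newtons": 25
}}

```text
clock: 4.6
position: [0.6188, -0.2653, 0.1108]
tool_rot: [3.141, 0.002, 2.772]
force: [0.1, 1.0, 5.7]
grip_width: 0.0403
finger_force: 24.6
```

>>> {"method": "jog_arm", "body": {
  "motion": [
    [0, 0, -0.2, 0, 0.3],
    [0, 0, -0.5, 0, 0.3],
    [0, 0, -0.9, 0, 0.3],
    [0, 0, -1, 0, 0.3],
    [0, 0, -1, -0.5, 0.3],
    [0, 0, -1, -1, 0.3],
    [0, 0, -0.6, -1, 0.3],
    [0, 0, -0.2, -1, 0.3],
    [0, 0, 0, -1, 0.3],
    [0, 0, 0, -1, 0.3],
    [0, 0, 0, -1, 0.3]
  ]
}}

```text
clock: 5.7
position: [0.618, -0.2653, 0.2732]
tool_rot: [-3.141, 0.0, -2.988]
force: [0.3, 0.8, -1.7]
grip_width: 0.0406
finger_force: 25.9
```

Run:
```python
from h import *
plan(sag((.563,.201),.44,.195,0,.27),.44+np.pi)
a=snap("scene","s3.png")
cv2.imwrite("pics/v3.png",cv2.resize(a["im"][90:240,150:330],None,fx=4,fy=4,interpolation=cv2.INTER_CUBIC))
```

```text
clock 5.7 pos [ 0.618  -0.2653  0.2732] rot [-3.141  0.    -2.988] q [ 0.22  0.55  0.17  1.37 -0.09  1.23  2.11] F [ 0.3  0.8 -1.7] w 0.0406 ff 25.9
tool units [-6.8  17.48  0.1 ] turn units -3.58
```

View pics/v3.png

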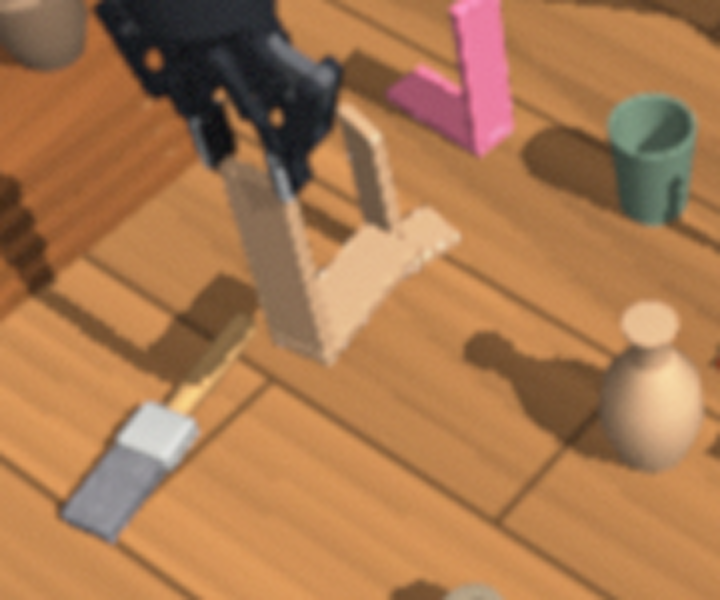

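The tile is lifted upright in the grip (plate between the pads, heel at about scene px (232,180)), and the T and vase are untouched. Carrying it to the far side of the saggar.

>>> {"method": "jog_arm", "body": {
  "motion": [
    [-0.2, 0.5, 0, 0, 0.3],
    [-0.35, 0.9, 0, 0, 0.3],
    [-0.4, 1, 0, 0, 0.3],
    [-0.4, 1, 0, 0, 0.3],
    [-0.4, 1, 0, 0, 0.3],
    [-0.4, 1, 0, 0, 0.3],
    [-0.4, 1, 0, 0, 0.3],
    [-0.4, 1, 0, 0, 0.3],
    [-0.4, 1, 0, 0, 0.3],
    [-0.4, 1, 0, 0, 0.3],
    [-0.4, 1, 0, 0, 0.3],
    [-0.4, 1, 0, 0, 0.3]
  ]
}}

```text
clock: 6.95
position: [0.7018, 0.0955, 0.2727]
tool_rot: [3.142, 0.0, -2.993]
force: [1.0, -0.1, -2.6]
grip_width: 0.0403
finger_force: 25.9
```

>>> {"method": "jog_arm", "body": {
  "motion": [
    [-0.4, 1, 0, 0, 0.3],
    [-0.4, 1, 0, 0, 0.3],
    [-0.4, 1, 0, 0, 0.3],
    [-0.4, 1, 0, 0, 0.3],
    [-0.4, 1, 0, -0.6, 0.3],
    [-0.2, 0.6, 0, -1, 0.3],
    [0, 0.2, 0, -1, 0.3],
    [0, 0, 0, -1, 0.3]
  ]
}}

```text
clock: 7.75
position: [0.7384, 0.2779, 0.272]
tool_rot: [3.141, -0.0, -2.7]
force: [0.5, -0.4, -3.4]
grip_width: 0.04
finger_force: 25.9
```

Run:
```python
from h import *
plan(sag((.563,.201),.44,.195,0,.166),.44+np.pi)
```

```text
clock 7.75 pos [0.7384 0.2779 0.272 ] rot [ 3.141 -0.    -2.7  ] q [-0.46  0.78  0.05  0.95 -0.03  1.41  1.6 ] F [ 0.5 -0.4 -3.4] w 0.04 ff 25.9
tool units [-0.12  0.17  3.53] turn units 0.02
```

Run:
```python
from h import *
a=snap("scene","s4.png");b=snap("top","t4.png")
for z in(0,.1,.15): print(z,onz(a,(512,300),z).round(3),onz(b,(118,62),z).round(3),onz(b,(90,28),z).round(3))
print(proj(a,[sag((.563,.201),.44,.0825,s*.05,.078) for s in(1,-1)]))
cv2.imwrite("pics/v4.png",np.hstack([a["im"][130:400,300:640],b["im"][0:270,0:340]]))
```

```text
0 [0.415 0.462 0.   ] [0.829 0.431 0.   ] [0.917 0.511 0.   ]
0.1 [0.474 0.442 0.1  ] [0.772 0.381 0.1  ] [0.852 0.454 0.1  ]
0.15 [0.503 0.433 0.15 ] [0.743 0.356 0.15 ] [0.819 0.426 0.15 ]
[[414.90701438 312.59268481]
 [370.23721795 304.46881416]]
```

View pics/v4.png

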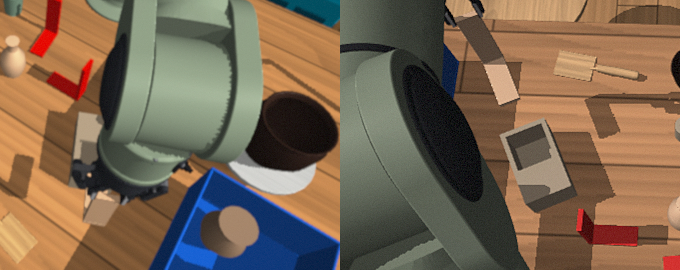

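The tile hangs beyond the saggar, its foot at top px about (160,85) pointing at the wall, and the blue box is clear to the side. Descending to tip the toe against the saggar's outer end wall.

>>> {"method": "jog_arm", "body": {
  "motion": [
    [-0.1, 0.15, 0.6, 0, 0.3],
    [0, 0, 1, 0, 0.3],
    [0, 0, 1, 0, 0.3],
    [0, 0, 0.7, 0, 0.3],
    [0, 0, 0.2, 0, 0.3],
    [0, 0, 0, 0, 0.3]
  ],
  "newtons": 20
}}

```text
clock: 8.45
position: [0.74, 0.2806, 0.1668]
tool_rot: [-3.141, -0.001, -2.705]
force: [-0.2, -0.7, -1.7]
grip_width: 0.0402
finger_force: 25.9
```

>>> {"method": "jog_arm", "body": {
  "motion": [
    [0.2, 0, 0, 0, 0.3],
    [0.2, 0, 0, 0, 0.3],
    [0.2, 0, 0, 0, 0.3],
    [0.2, 0, 0, 0, 0.3],
    [0.2, 0, 0, 0, 0.3],
    [0.2, 0, 0, 0, 0.3]
  ]
}}

```text
clock: 9.05
position: [0.7072, 0.2652, 0.1672]
tool_rot: [-3.142, 0.001, -2.703]
force: [1.9, 0.7, -2.0]
grip_width: 0.0403
finger_force: 25.9
```

Run:
```python
from h import *
c=(.563,.201)
s=bot.observe();d=s["position"]-np.array([*c,0]);print("sag frame x,y",d[0]*np.cos(.44)+d[1]*np.sin(.44),-d[0]*np.sin(.44)+d[1]*np.cos(.44));plan(sag(c,.44,.195,0,.166),.44+np.pi)
b=snap("top","t5.png")
cv2.imwrite("pics/v5.png",cv2.resize(b["im"][0:150,80:280],None,fx=4,fy=4,interpolation=cv2.INTER_CUBIC))
```

```text
sag frame x,y 0.15783727027888175 -0.0033500792058099513
clock 9.05 pos [0.7072 0.2652 0.1672] rot [-3.142e+00  1.000e-03 -2.703e+00] q [-0.46  0.77  0.04  1.22 -0.03  1.15  1.59] F [ 1.9  0.7 -2. ] w 0.0403 ff 25.9
tool units [-1.24  0.11  0.04] turn units -0.02
```

View pics/v5.png

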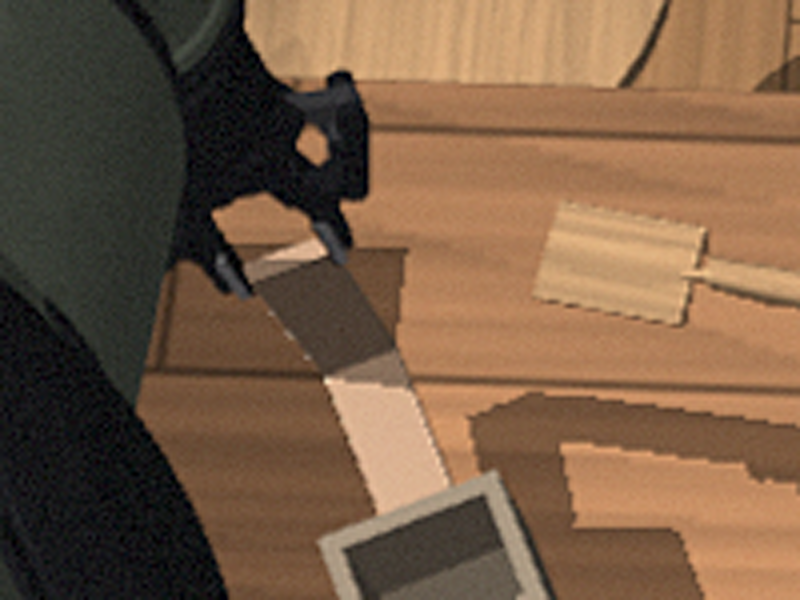

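The toe meets the wall at top px about (183,124), centred on it, and a steady ~2 N shows the tile pivoting in the pads. Continuing to about 24° of tilt.

>>> {"method": "jog_arm", "body": {
  "motion": [
    [0.2, 0.05, 0, 0, 0.3],
    [0.2, 0, 0, 0, 0.3],
    [0.2, 0, 0, 0, 0.3],
    [0.2, 0, 0, 0, 0.3],
    [0.2, 0, 0, 0, 0.3],
    [0.2, 0, 0, 0, 0.3],
    [0.1, 0, 0, 0, 0.3],
    [0, 0, 0, 0, 0.3]
  ]
}}

```text
clock: 9.9
position: [0.6714, 0.25, 0.1671]
tool_rot: [-3.142, -0.0, -2.703]
force: [0.4, -0.5, -2.7]
grip_width: 0.0401
finger_force: 24.6
```

>>> {"method": "jog_arm", "body": {
  "motion": [
    [-0.3, 0, 0, 0, 0.3],
    [0, 0, -0.6, 0, 0.3],
    [0, 0, -1, 0, 0.3],
    [0, 0, -1, 0, 0.3],
    [0, 0, -0.6, 0, 0.3],
    [0, 0, 0, 0, 0.3]
  ]
}}

```text
clock: 10.5
position: [0.6812, 0.2546, 0.2655]
tool_rot: [-3.141, 0.004, -2.703]
force: [-0.0, -0.3, -1.4]
grip_width: 0.0404
finger_force: 25.0
```

Run:
```python
from h import *
c=(.563,.201)
s=bot.observe();d=s["position"]-np.array([*c,0]);print("sag frame x,y",d[0]*np.cos(.44)+d[1]*np.sin(.44),-d[0]*np.sin(.44)+d[1]*np.cos(.44));plan(sag(c,.44,.195,0,.166),.44+np.pi)
b=snap("top","t6.png");a=snap("scene","s6.png")
cv2.imwrite("pics/v6.png",np.hstack([cv2.resize(b["im"][0:150,100:230],None,fx=3,fy=3,interpolation=cv2.INTER_CUBIC),cv2.resize(a["im"][180:330,330:460],None,fx=3,fy=3,interpolation=cv2.INTER_CUBIC)]))
```

```text
sag frame x,y 0.12976902015794098 -0.0018389540192691664
clock 10.5 pos [0.6812 0.2546 0.2655] rot [-3.141  0.004 -2.703] q [-0.46  0.65  0.04  1.21 -0.03  1.29  1.59] F [-0.  -0.3 -1.4] w 0.0404 ff 25.0
tool units [-2.16  0.06  3.32] turn units -0.02
```

View pics/v6.png

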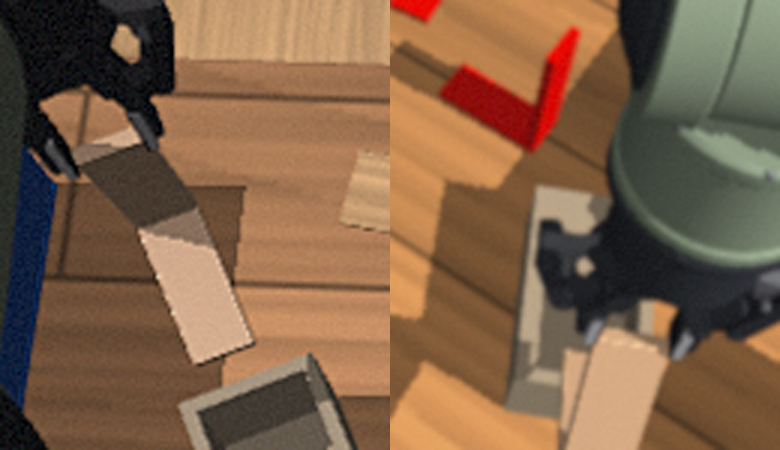

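The crops show the tile tipped toe-down: toe edge at top px (165,121)–(185,114), foot/plate junction at (147,77)–(165,69). That uses all ten views, so from here I measure numerically.

```bash
cat >> h.py <<'E'
C=(.563,.201);Y=.44
def tilept(tcp,th,x0,x,y,z,g=.022,h=.1105):
    """world point of tile coords (x,y,z): held at tile (x0,0,h+g), tipped toe-down by th"""
    dx,dz=x-x0,z-(h+g); a=dx*np.cos(th)-dz*np.sin(th); b=dx*np.sin(th)+dz*np.cos(th)
    return np.array([tcp[0]+np.cos(Y)*a-np.sin(Y)*y,tcp[1]+np.sin(Y)*a+np.cos(Y)*y,tcp[2]+g+b])
def sagf(p):
    d=np.array(p)-(*C,0);return np.array([d[0]*np.cos(Y)+d[1]*np.sin(Y),-d[0]*np.sin(Y)+d[1]*np.cos(Y),d[2]]).round(4)
E
python3 - <<'E'
from h import *
from scipy.optimize import least_squares
b=snap("top");tcp=bot.observe()["position"]
obs={(-.1,.021,.01):(165,121),(-.1,-.021,.01):(185,114.3),(-.005,.021,.01):(146.7,76.7),(-.005,-.021,.01):(165,69.3)}
f=lambda v:(proj(b,[tilept(tcp,v[0],v[1],*k) for k in obs])-np.array(list(obs.values()))).ravel()
r=least_squares(f,[.4,0]);print(r.x,np.degrees(r.x[0]),r.fun.round(1))
for fix in(0.,):
    r2=least_squares(lambda v:f([v[0],0]),[.4]);print(np.degrees(r2.x),r2.fun.round(1))
th=r2.x[0]
for n,p in dict(toe=(-.1,0,0),toetop=(-.1,0,.01),heel=(.005,0,0),top=(0,0,.15)).items(): print(n,sagf(tilept(tcp,th,0,*p)))
E
```

```text
[ 0.30572196 -0.00457248] 17.516577962774385 [-0.   0.6 -0.1 -0.4 -0.9 -0.   1.  -0.2]
[19.80195331] [ 0.3  0.7  0.1 -0.3 -0.9 -0.2  0.9 -0.3]
toe [ 0.0789 -0.0017  0.125 ]
toetop [ 0.0755 -0.0017  0.1344]
heel [ 0.1777 -0.0017  0.1605]
top [ 0.1222 -0.0017  0.3   ]
```

Run:
```python
from h import *
tcp=bot.observe()["position"];a=snap("scene")
hsv=cv2.cvtColor(a["im"],cv2.COLOR_BGR2HSV)
P=lambda th,x0:proj(a,[tilept(tcp,np.radians(th),x0,*k) for k in((.005,.021,0),(.005,-.021,0),(.005,.021,.15),(.005,-.021,.15))]).round(1).tolist()
for t,x in((17.5,-.0046),(20,0),(24,-.004),(24,0)): print(t,x,P(t,x))
c=np.mean(P(20,0),0).astype(int);print("hsv plate",hsv[c[1],c[0]],"wood",hsv[330,330],hsv[370,390])
m=cv2.inRange(hsv,(5,40,120),(20,int(hsv[c[1],c[0]][1])+25,255))
n,l,st,ce=cv2.connectedComponentsWithStats(cv2.medianBlur(m,3));k=l[c[1],c[0]];print(st[k])
ct=max(cv2.findContours((l==k).astype(np.uint8),0,2)[0],key=cv2.contourArea)
print(cv2.approxPolyDP(ct,3,True).reshape(-1,2).tolist())
```

```text
17.5 -0.0046 [[404.9, 343.4], [383.2, 339.3], [422.2, 294.5], [397.4, 290.1]]
20 0 [[404.9, 343.8], [383.2, 339.7], [422.1, 292.0], [397.5, 287.6]]
24 -0.004 [[405.0, 349.5], [383.0, 345.3], [422.3, 293.0], [397.5, 288.6]]
24 0 [[405.0, 347.8], [383.0, 343.6], [422.1, 291.3], [397.5, 286.9]]
hsv plate [ 15 100 206] wood [ 14 151 219] [ 14 144 124]
[ 368  241   55  101 2287]
[[379, 241], [373, 286], [377, 291], [376, 302], [368, 315], [386, 321], [386, 337], [406, 341], [422, 300], [418, 281], [413, 282], [411, 291], [401, 288], [396, 294], [389, 290], [385, 303], [378, 300], [379, 254], [398, 254], [397, 244]]
```

The real tilt is about 17°, partly sprung back. I'll tip it again, farther, and tighten the grip before leaving the wall.

>>> {"method": "jog_arm", "body": {
  "motion": [
    [-0.7, 0, 0, 0, 0.3],
    [-0.4, 0, 0.5, 0, 0.3],
    [0, 0, 1, 0, 0.3],
    [0, 0, 1, 0, 0.3],
    [0, 0, 0.6, 0, 0.3],
    [0, 0, 0.2, 0, 0.3],
    [0.4, 0, 0, 0, 0.3],
    [0.4, 0, 0, 0, 0.3],
    [0.3, 0, 0, 0, 0.3],
    [0.3, 0, 0, 0, 0.3],
    [0.3, 0, 0, 0, 0.3],
    [0.2, 0, 0, 0, 0.3]
  ],
  "newtons": 20
}}

```text
clock: 11.9
position: [0.6577, 0.2435, 0.1642]
tool_rot: [-3.142, 0.0, -2.703]
force: [1.3, 0.4, -1.7]
grip_width: 0.0406
finger_force: 24.0
```

>>> {"method": "jog_arm", "body": {
  "motion": [
    [0.05, 0, 0, 0, 0.2],
    [0, 0, 0, 0, 0.2],
    [0, 0, 0, 0, 0.2]
  ],
  "newtons": 90
}}

```text
clock: 12.2
position: [0.6569, 0.2433, 0.1639]
tool_rot: [-3.142, 0.0, -2.703]
force: [0.8, 0.9, -1.3]
grip_width: 0.0354
finger_force: 90.0
```

>>> {"method": "jog_arm", "body": {
  "motion": [
    [-0.3, 0, 0, 0, 0.2],
    [-0.2, 0, -0.6, 0, 0.2],
    [0, 0, -1, 0, 0.2],
    [0, 0, -1, 0, 0.2],
    [0, 0, -0.6, 0, 0.2],
    [0, 0, 0, 0, 0.2]
  ]
}}

```text
clock: 12.8
position: [0.6716, 0.2501, 0.2624]
tool_rot: [-3.141, 0.004, -2.703]
force: [-0.1, -0.1, -2.2]
grip_width: 0.0356
finger_force: 92.7
```

```bash
cat >> h.py <<'E'
def tilecorners():
    a=snap("scene");tcp=bot.observe()["position"]
    m=cv2.medianBlur(cv2.inRange(cv2.cvtColor(a["im"],cv2.COLOR_BGR2HSV),(5,40,120),(20,125,255)),3)
    c=proj(a,[tilept(tcp,.4,0,.005,0,.06)])[0].astype(int);l=cv2.connectedComponents(m)[1];k=l[c[1],c[0]]
    ct=max(cv2.findContours((l==k).astype(np.uint8),0,2)[0],key=cv2.contourArea)
    pts=cv2.approxPolyDP(ct,2.5,True).reshape(-1,2)
    return a,tcp,pts
E
python3 - <<'E'
from h import *
a,tcp,pts=tilecorners();print(pts.tolist());print(sagf(tcp))
for t in(15,20,25,30): print(t,proj(a,[tilept(tcp,np.radians(t),-.0045,*k) for k in((.005,.021,0),(.005,-.021,0),(.005,.021,.15),(.005,-.021,.15))]).round(1).tolist())
b=snap("top","t7.png");plan((0,0,0))
for t in(15,20,25,30): print(t,proj(b,[tilept(tcp,np.radians(t),-.0045,*k) for k in((-.1,.021,.01),(-.1,-.021,.01))]).round(1).tolist())
m=cv2.medianBlur(cv2.inRange(cv2.cvtColor(b["im"],cv2.COLOR_BGR2HSV),(5,30,120),(20,125,255)),3)
for ct in cv2.findContours(m,0,2)[0]:
    x,y,w,h=cv2.boundingRect(ct)
    if cv2.contourArea(ct)>120 and x<230 and y<150: print(cv2.approxPolyDP(ct,2,True).reshape(-1,2).tolist())
E
```

```text
[[379, 241], [374, 277], [376, 300], [368, 315], [387, 321], [387, 335], [406, 338], [422, 295], [417, 285], [418, 275], [413, 275], [411, 286], [403, 284], [398, 290], [389, 289], [387, 301], [380, 302], [382, 272], [378, 263], [379, 250], [385, 247], [395, 252], [397, 244]]
[ 0.1185 -0.0017  0.2603]
15 [[405.1, 336.0], [383.7, 332.0], [422.2, 289.9], [397.6, 285.6]]
20 [[405.1, 340.9], [383.5, 336.9], [422.3, 288.9], [397.7, 284.6]]
25 [[405.2, 345.7], [383.3, 341.5], [422.4, 287.9], [397.8, 283.6]]
30 [[405.5, 350.2], [383.2, 346.0], [422.4, 287.0], [397.9, 282.7]]
clock 12.9 pos [0.6703 0.2497 0.2591] rot [ 3.142e+00 -1.000e-03 -2.703e+00] q [-0.46  0.63  0.04  1.25 -0.03  1.26  1.59] F [ 0.8  0.3 -1.6] w 0.0357 ff 92.5
tool units [23.76  1.96  8.65] turn units None
15 [[167.4, 128.2], [187.4, 120.5]]
20 [[166.1, 123.7], [185.9, 116.0]]
25 [[164.6, 118.9], [184.3, 111.3]]
30 [[162.9, 113.8], [182.5, 106.3]]
[[160, 134], [178, 188], [179, 184], [204, 184], [210, 188], [211, 193], [230, 184], [209, 134], [207, 139], [211, 156], [181, 170], [176, 168], [165, 137], [197, 124], [200, 118]]
[[166, 74], [149, 80], [148, 83], [166, 124], [185, 118], [186, 115]]
[[208, 71], [212, 76], [217, 74], [247, 81], [252, 76], [258, 77], [258, 73], [253, 76], [251, 74], [254, 69], [290, 78], [300, 73], [297, 67], [291, 70], [273, 64], [255, 66], [255, 56], [248, 55], [245, 51], [232, 52], [228, 49], [231, 48], [229, 46], [227, 50], [221, 49], [217, 44], [216, 47], [220, 49], [216, 63], [209, 67], [214, 68], [213, 72]]
[[132, 0], [140, 7], [154, 1], [162, 19], [178, 20], [179, 23], [184, 20], [208, 20], [213, 22], [212, 25], [221, 26], [224, 25], [214, 23], [233, 21], [245, 1]]
```

>>> {"method": "jog_arm", "body": {
  "motion": [
    [0, 0, 0, 0, 0.3],
    [0, 0, 0, 0, 0.3],
    [0, 0, 0, 0, 0.3]
  ],
  "newtons": 35
}}

```text
clock: 13.2
position: [0.6701, 0.2495, 0.2591]
tool_rot: [-3.142, -0.001, -2.703]
force: [-0.3, -0.4, -2.7]
grip_width: 0.0356
finger_force: 92.6
```

```bash
cat >> h.py <<'E'
def toe():
    """tilt fit from the toe edge seen by the top camera"""
    from scipy.optimize import minimize_scalar
    b=snap("top");tcp=bot.observe()["position"]
    m=cv2.medianBlur(cv2.inRange(cv2.cvtColor(b["im"],cv2.COLOR_BGR2HSV),(5,30,120),(20,125,255)),3)
    g=proj(b,[tilept(tcp,.33,-.0045,-.06,0,.01)])[0]
    cs=[c for c in cv2.findContours(m,0,2)[0] if cv2.contourArea(c)>100 and cv2.pointPolygonTest(c,(float(g[0]),float(g[1])),True)>-5]
    for c in cs: print("contour",cv2.approxPolyDP(c,2,True).reshape(-1,2).tolist())
    for t in(14,18,22): print(t,proj(b,[tilept(tcp,np.radians(t),-.0045,*k) for k in((-.1,.021,.01),(-.1,-.021,.01))]).round(1).tolist())
    return tcp
E
python3 - <<'E'
from h import *
t=toe();print(sagf(t));plan(sag(C,Y,.0485,0,.21),Y+np.pi)
E
```

```text
contour [[167, 76], [149, 85], [166, 125], [170, 126], [187, 118]]
14 [[167.9, 129.6], [187.9, 121.9]]
18 [[166.9, 126.1], [186.8, 118.4]]
22 [[165.8, 122.4], [185.6, 114.8]]
[ 0.1176 -0.0018  0.2593]
clock 13.25 pos [0.6702 0.2494 0.2593] rot [-3.142e+00 -1.000e-03 -2.703e+00] q [-0.46  0.63  0.04  1.25 -0.03  1.26  1.59] F [ 0.5  0.3 -2.5] w 0.0356 ff 92.6
tool units [2.3  0.06 1.65] turn units -0.02
```

>>> {"method": "jog_arm", "body": {
  "motion": [
    [0.5, 0, 0, 0, 0.3],
    [0.9, 0, 0.3, 0, 0.3],
    [0.7, 0.05, 0.3, 0, 0.3],
    [0.2, 0, 0.3, 0, 0.3],
    [0, 0, 0, 0, 0.3]
  ],
  "newtons": 40
}}

```text
clock: 13.75
position: [0.6065, 0.2213, 0.2322]
tool_rot: [3.142, -0.001, -2.703]
force: [0.5, 0.7, -2.2]
grip_width: 0.0359
finger_force: 92.6
```

Run:
```python
from h import *
t=toe();print(sagf(t));plan(sag(C,Y,.0495,0,.192),Y+np.pi)
```

```text
contour [[165, 119], [168, 130], [160, 134], [160, 139], [177, 184], [204, 184], [210, 188], [210, 193], [228, 186], [230, 183], [220, 161], [204, 168], [193, 164], [177, 170], [165, 139], [167, 135], [171, 136], [182, 163], [200, 156], [190, 128], [203, 123], [205, 118], [196, 118], [188, 123], [186, 120], [191, 116], [186, 117], [181, 113]]
14 [[182.2, 164.4], [202.0, 156.6]]
18 [[181.2, 160.7], [200.8, 153.0]]
22 [[180.0, 156.9], [199.5, 149.2]]
[ 4.900e-02 -2.000e-04  2.328e-01]
clock 13.8 pos [0.6074 0.2217 0.2328] rot [ 3.142 -0.    -2.703] q [-0.46  0.53  0.03  1.5  -0.02  1.12  1.58] F [ 0.8  0.3 -2.4] w 0.0355 ff 92.5
tool units [-0.02  0.01  1.36] turn units -0.02
```

The tile creeps back toward its hanging angle, so I'll tip it against the roof's end face right at the mouth and slip it under in one go.

>>> {"method": "jog_arm", "body": {
  "motion": [
    [-0.3, 0, 0.2, 0, 0.3],
    [0, 0, 0.5, 0, 0.3],
    [0, 0, 0.4, 0, 0.3],
    [0, 0, 0.1, 0, 0.3],
    [0.2, 0, 0, 0, 0.3],
    [0.2, 0, 0, 0, 0.3],
    [0.2, 0, 0, 0, 0.3]
  ]
}}

```text
clock: 14.5
position: [0.5988, 0.2176, 0.1976]
tool_rot: [-3.142, 0.001, -2.703]
force: [0.1, -0.2, -1.6]
grip_width: 0.036
finger_force: 92.4
```

Run:
```python
from h import *
t=toe();print(sagf(t));plan(sag(C,Y,.0173,0,.202),Y+np.pi)
```

```text
contour [[159, 135], [174, 175], [171, 184], [174, 179], [176, 181], [171, 189], [172, 193], [180, 184], [204, 184], [210, 188], [210, 193], [230, 184], [212, 138], [207, 136], [211, 156], [205, 159], [187, 119], [169, 126], [168, 131]]
14 [[188.7, 174.2], [207.9, 166.6]]
18 [[187.7, 170.6], [206.7, 163.1]]
22 [[186.5, 166.8], [205.4, 159.3]]
[ 0.0387 -0.0003  0.1977]
clock 14.55 pos [0.5982 0.2172 0.1977] rot [-3.142e+00  1.000e-03 -2.703e+00] q [-0.46  0.54  0.03  1.57 -0.02  1.03  1.58] F [ 0.5  0.9 -1.8] w 0.0354 ff 92.3
tool units [ 0.71  0.01 -0.14] turn units -0.02
```

>>> {"method": "jog_arm", "body": {
  "motion": [
    [0.2, 0, -0.05, 0, 0.3],
    [0.2, 0, -0.05, 0, 0.3],
    [0.2, 0, -0.05, 0, 0.3],
    [0.15, 0, 0, 0, 0.3],
    [0, 0, 0.25, 0, 0.3],
    [0.1, 0, 0.25, 0, 0.3],
    [0.1, 0, 0.2, 0, 0.3],
    [0.1, 0, 0.1, 0, 0.3]
  ]
}}

```text
clock: 15.35
position: [0.5698, 0.2041, 0.1762]
tool_rot: [3.142, -0.002, -2.703]
force: [0.6, 0.6, -1.8]
grip_width: 0.0356
finger_force: 92.7
```

```bash
cat >> h.py <<'E'
def heel():
    a,tcp,pts=tilecorners();print("scene",pts[pts[:,1]>np.percentile(pts[:,1],30)].tolist(),sagf(tcp))
    for t in(0,10,18,24,30): print(t,proj(a,[tilept(tcp,np.radians(t),-.0045,*k) for k in((.005,.021,0),(.005,-.021,0),(.005,.021,.15),(.005,-.021,.15))]).round(1).tolist(),sagf(tilept(tcp,np.radians(t),-.0045,-.1,0,0)),sagf(tilept(tcp,np.radians(t),-.0045,.005,0,0)))
    print("inner wall top edge",proj(a,[sag(C,Y,.0725,s*.04,.078) for s in(1,-1)]).round(1).tolist())
E
python3 - <<'E'
from h import *
heel();toe();plan(sag(C,Y,.0173,0,.202),Y+np.pi)
E
```

```text
scene [[376, 268], [387, 273], [385, 295], [403, 299], [412, 276], [412, 306], [380, 302], [379, 281], [373, 286], [369, 316], [409, 324], [416, 312]] [ 7.100e-03 -1.000e-04  1.761e-01]
0 [[402.9, 284.8], [385.1, 281.7], [416.1, 256.7], [395.5, 253.2]] [-0.0884 -0.0001  0.0656] [ 0.0166 -0.0001  0.0656]
10 [[402.5, 293.4], [384.4, 290.2], [416.3, 255.0], [395.7, 251.5]] [-0.064  -0.0001  0.051 ] [ 0.0394 -0.0001  0.0693]
18 [[402.4, 299.8], [384.0, 296.5], [416.5, 253.7], [395.9, 250.2]] [-0.0428 -0.0001  0.0426] [ 0.057  -0.0001  0.075 ]
24 [[402.5, 304.2], [383.8, 300.9], [416.5, 252.7], [396.0, 249.2]] [-0.0263 -0.0001  0.0382] [ 0.0696 -0.0001  0.0809]
30 [[402.6, 308.3], [383.7, 304.9], [416.6, 251.8], [396.1, 248.3]] [-0.0094 -0.0001  0.0356] [ 0.0815 -0.0001  0.0881]
inner wall top edge [[410.7, 307.5], [375.2, 301.0]]
contour [[161, 142], [178, 184], [204, 184], [210, 188], [210, 193], [230, 185], [219, 156], [210, 148], [211, 156], [206, 159], [197, 141], [180, 146], [186, 167], [178, 170], [167, 142]]
14 [[196.3, 190.4], [215.2, 182.8]]
18 [[195.2, 186.7], [214.0, 179.2]]
22 [[194.0, 182.8], [212.7, 175.4]]
clock 15.45 pos [0.5699 0.2041 0.1767] rot [-3.142e+00 -1.000e-03 -2.703e+00] q [-0.46  0.51  0.03  1.68 -0.02  0.95  1.58] F [ 0.2  0.4 -1.9] w 0.0359 ff 92.6
tool units [-0.32  0.01 -0.84] turn units -0.02
```

The heel is at scene px (403,299)/(385,295), below the rim and inside the far wall, and the foot disappears under the roof edge. Lowering gently toward the floor.

>>> {"method": "jog_arm", "body": {
  "motion": [
    [0.05, 0, 0.2, 0, 0.3],
    [0.05, 0, 0.3, 0, 0.3],
    [0.05, 0, 0.3, 0, 0.3],
    [0, 0, 0.15, 0, 0.3],
    [0, 0, 0.1, 0, 0.3],
    [0, 0, 0, 0, 0.3]
  ]
}}

```text
clock: 16.05
position: [0.5663, 0.2025, 0.1455]
tool_rot: [3.142, -0.0, -2.703]
force: [0.1, 0.4, -1.8]
grip_width: 0.0356
finger_force: 92.6
```

Run:
```python
from h import *
heel();plan(sag(C,Y,.0455,0,.1185),Y+np.pi)
```

```text
scene [[376, 264], [385, 272], [385, 302], [378, 300], [378, 282], [374, 280], [369, 316], [410, 323], [416, 312], [418, 263]] [ 3.800e-03 -1.000e-04  1.459e-01]
0 [[400.8, 288.4], [383.5, 285.3], [413.2, 261.6], [393.3, 258.2]] [-0.0917 -0.0001  0.0354] [ 0.0133 -0.0001  0.0354]
10 [[400.4, 296.8], [382.7, 293.6], [413.5, 260.0], [393.5, 256.6]] [-0.0672 -0.0001  0.0208] [ 0.0362 -0.0001  0.039 ]
18 [[400.2, 303.0], [382.3, 299.8], [413.6, 258.7], [393.7, 255.3]] [-0.0461 -0.0001  0.0123] [ 0.0538 -0.0001  0.0448]
24 [[400.2, 307.4], [382.1, 304.1], [413.7, 257.8], [393.8, 254.4]] [-0.0295 -0.0001  0.008 ] [ 0.0664 -0.0001  0.0507]
30 [[400.4, 311.3], [382.0, 308.0], [413.7, 256.9], [393.9, 253.5]] [-0.0126 -0.0001  0.0054] [ 0.0783 -0.0001  0.0579]
inner wall top edge [[410.7, 307.5], [375.2, 301.0]]
clock 16.1 pos [0.5665 0.2026 0.1459] rot [ 3.142 -0.    -2.703] q [-0.46  0.54  0.02  1.72 -0.02  0.88  1.58] F [ 1.  -0.4 -2.6] w 0.0355 ff 92.6
tool units [-1.39  0.    0.91] turn units -0.02
```

>>> {"method": "jog_arm", "body": {
  "motion": [
    [0, 0, 0.12, 0, 0.3],
    [0, 0, 0.1, 0, 0.3],
    [-0.15, 0, 0.07, 0, 0.3],
    [-0.2, 0, 0.07, 0, 0.3],
    [-0.17, 0, 0.08, 0, 0.3],
    [-0.17, 0, 0.08, 0, 0.3],
    [0, 0, 0, 0, 0.3]
  ]
}}

```text
clock: 16.8
position: [0.588, 0.2128, 0.132]
tool_rot: [3.141, 0.006, -2.703]
force: [6.0, 4.0, 14.2]
grip_width: 0.0351
finger_force: 96.8
```

Run:
```python
from h import *
heel();plan(sag(C,Y,.0455,0,.1185),Y+np.pi)
```

```text
scene [[376, 272], [379, 274], [385, 273], [383, 301], [378, 302], [378, 286], [373, 286], [369, 316], [409, 324], [416, 312], [418, 276], [412, 277], [409, 273], [392, 272]] [0.0274 0.     0.1321]
0 [[399.1, 299.7], [381.8, 296.6], [411.3, 274.6], [391.3, 271.1]] [-0.0681  0.      0.0216] [0.0369 0.     0.0216]
10 [[398.6, 308.3], [381.0, 305.1], [411.6, 272.9], [391.6, 269.5]] [-0.0436  0.      0.007 ] [0.0598 0.     0.0252]
18 [[398.5, 314.7], [380.6, 311.5], [411.7, 271.6], [391.7, 268.2]] [-0.0225  0.     -0.0015] [0.0774 0.     0.031 ]
24 [[398.5, 319.2], [380.4, 315.9], [411.8, 270.7], [391.8, 267.2]] [-0.0059  0.     -0.0058] [0.09   0.     0.0369]
30 [[398.6, 323.4], [380.2, 320.0], [411.8, 269.8], [391.9, 266.3]] [ 0.011   0.     -0.0084] [0.1019 0.     0.0441]
inner wall top edge [[410.7, 307.5], [375.2, 301.0]]
clock 16.85 pos [0.5878 0.2127 0.1321] rot [ 3.141  0.006 -2.703] q [-0.46  0.59  0.02  1.67 -0.02  0.88  1.58] F [ 5.2  3.7 13.8] w 0.0359 ff 96.7
tool units [-0.6  -0.    0.46] turn units -0.02
```

>>> {"method": "jog_arm", "body": {
  "motion": [
    [0, 0, 0, 0, 0.46],
    [0, 0, 0, 0, 0.46]
  ],
  "newtons": 25
}}

```text
clock: 17.05
position: [0.5871, 0.2124, 0.1319]
tool_rot: [3.141, 0.005, -2.703]
force: [5.1, 2.5, 10.9]
grip_width: 0.0394
finger_force: 39.5
```

Grip eased to 40 N. Continuing the arc upright.

>>> {"method": "jog_arm", "body": {
  "motion": [
    [-0.15, 0, 0.08, 0, 0.46],
    [-0.15, 0, 0.09, 0, 0.46],
    [-0.15, 0, 0.1, 0, 0.46],
    [-0.1, 0, 0.08, 0, 0.46],
    [0, 0, 0, 0, 0.46]
  ]
}}

```text
clock: 17.55
position: [0.6028, 0.2201, 0.1215]
tool_rot: [3.141, 0.007, -2.703]
force: [6.4, 5.0, 12.5]
grip_width: 0.0395
finger_force: 41.3
```

Run:
```python
from h import *
heel();plan(sag(C,Y,.0455,0,.1185),Y+np.pi)
```

```text
scene [[378, 283], [373, 288], [369, 316], [409, 323], [416, 312], [417, 283], [413, 285], [412, 306], [401, 306], [409, 287], [385, 298], [381, 303], [376, 300]] [0.044  0.0004 0.1216]
0 [[398.0, 307.8], [380.7, 304.6], [410.1, 283.9], [390.1, 280.3]] [-0.0515  0.0004  0.0111] [0.0535 0.0004 0.0111]
10 [[397.5, 316.5], [379.9, 313.3], [410.3, 282.2], [390.3, 278.7]] [-0.0271  0.0004 -0.0034] [0.0763 0.0004 0.0148]
18 [[397.3, 323.1], [379.4, 319.8], [410.4, 280.9], [390.5, 277.4]] [-0.0059  0.0004 -0.0119] [0.094  0.0004 0.0206]
24 [[397.3, 327.7], [379.2, 324.3], [410.5, 279.9], [390.6, 276.4]] [ 0.0106  0.0004 -0.0163] [0.1065 0.0004 0.0265]
30 [[397.4, 331.9], [379.1, 328.5], [410.6, 279.0], [390.7, 275.5]] [ 0.0275  0.0004 -0.0189] [0.1185 0.0004 0.0336]
inner wall top edge [[410.7, 307.5], [375.2, 301.0]]
clock 17.6 pos [0.6026 0.2201 0.1216] rot [ 3.141  0.006 -2.703] q [-0.46  0.63  0.02  1.63 -0.02  0.88  1.58] F [ 6.2  5.3 12.9] w 0.0395 ff 41.3
tool units [-0.05 -0.01  0.1 ] turn units -0.01
```

>>> {"method": "jog_arm", "body": {
  "motion": [
    [-0.05, 0, 0.05, 0, 0.46],
    [-0.05, 0, 0.05, 0, 0.46],
    [0, 0, 0.05, 0, 0.46],
    [0, 0, 0, 0, 0.46]
  ]
}}

```text
clock: 18.0
position: [0.6052, 0.2209, 0.1175]
tool_rot: [-3.142, 0.006, -2.703]
force: [4.5, 2.2, 16.0]
grip_width: 0.0397
finger_force: 46.5
```

Run:
```python
from h import *
plan(sag(C,Y,.0455,0,.1185),Y+np.pi);print(sagf(bot.observe()["position"]))
a=snap("scene");g=cv2.cvtColor(a["im"],cv2.COLOR_BGR2HSV)
tcp=bot.observe()["position"]
# plate side edge (+y): per-row right boundary, and left boundary, between top and rim
for r in range(280,310,3):
    print(r,[tuple(int(v) for v in g[r,c]) for c in range(376,416,3)])
```

```text
clock 18.0 pos [0.6052 0.2209 0.1175] rot [-3.142  0.006 -2.703] q [-0.46  0.64  0.02  1.62 -0.02  0.87  1.58] F [ 4.5  2.2 16. ] w 0.0397 ff 46.5
tool units [ 0.04  0.   -0.04] turn units -0.01
[ 0.0467 -0.      0.1175]
280 [(17, 70, 110), (17, 66, 170), (17, 66, 105), (15, 95, 131), (0, 13, 100), (12, 44, 128), (14, 97, 228), (14, 101, 220), (14, 101, 184), (15, 79, 126), (17, 72, 106), (18, 65, 67), (135, 21, 49), (120, 8, 94)]
283 [(16, 67, 106), (17, 68, 172), (18, 64, 103), (14, 99, 149), (14, 75, 126), (15, 95, 172), (15, 100, 222), (14, 99, 225), (16, 93, 233), (15, 95, 230), (14, 101, 179), (15, 97, 121), (130, 7, 104), (100, 10, 74)]
286 [(16, 66, 109), (18, 68, 166), (18, 66, 105), (14, 101, 139), (14, 101, 119), (14, 99, 163), (14, 96, 162), (14, 100, 165), (14, 102, 160), (14, 101, 172), (15, 101, 169), (14, 97, 165), (17, 15, 123), (16, 66, 175)]
289 [(18, 64, 119), (17, 69, 160), (17, 71, 108), (13, 100, 146), (14, 98, 136), (15, 102, 163), (15, 100, 163), (14, 101, 164), (14, 103, 164), (15, 103, 163), (14, 97, 166), (15, 85, 99), (16, 71, 107), (17, 69, 181)]
292 [(1
[... 588 characters left out ...]
7, 64, 100), (16, 55, 60), (19, 67, 130), (18, 69, 181)]
301 [(17, 66, 151), (18, 64, 108), (15, 82, 103), (14, 98, 159), (14, 96, 162), (15, 99, 163), (14, 102, 163), (14, 99, 165), (14, 100, 166), (14, 74, 135), (16, 66, 100), (14, 61, 63), (18, 70, 131), (16, 71, 182)]
304 [(17, 67, 182), (17, 67, 178), (18, 67, 174), (17, 74, 168), (16, 77, 158), (16, 84, 145), (14, 92, 133), (14, 100, 127), (15, 98, 125), (17, 65, 106), (17, 66, 97), (20, 64, 60), (17, 66, 142), (17, 70, 181)]
307 [(18, 66, 135), (17, 64, 152), (17, 68, 164), (18, 66, 170), (17, 68, 177), (17, 69, 180), (17, 68, 179), (18, 70, 176), (17, 67, 172), (17, 66, 155), (17, 67, 134), (17, 66, 89), (17, 67, 156), (16, 75, 180)]
```

>>> {"method": "jog_arm", "body": {
  "motion": [
    [0, 0, 0.03, 0, 0.46],
    [0, 0, 0.03, 0, 0.46],
    [0, 0, 0, 0, 0.46]
  ]
}}

```text
clock: 18.35
position: [0.6053, 0.2215, 0.1168]
tool_rot: [3.141, 0.007, -2.703]
force: [-1.3, 3.5, 32.0]
grip_width: 0.0395
finger_force: 49.1
```

```bash
cat >> h.py <<'E'
def edge(rows=range(287,303)):
    a=snap("scene");s=cv2.GaussianBlur(cv2.cvtColor(a["im"],cv2.COLOR_BGR2HSV)[:,:,1].astype(np.float32),(3,1),0)
    v=cv2.cvtColor(a["im"],cv2.COLOR_BGR2HSV)[:,:,2].astype(np.float32)
    e=[]
    for r in rows:
        d=np.diff(v[r,397:413]);e.append(397.5+int(np.argmin(d)))
    k=np.polyfit(list(rows),e,1);print("right edge slope",k[0].round(3),"at row 295",np.polyval(k,295).round(1),e)
    tcp=bot.observe()["position"]
    for t in(-5,0,5,10):
        p=proj(a,[tilept(tcp,np.radians(t),-.0045,.005,.021,z) for z in(.0,.15)]);print(t,((p[1]-p[0])[0]/(p[1]-p[0])[1]).round(3),(p[0][0]+(295-p[0][1])*((p[1]-p[0])[0]/(p[1]-p[0])[1])).round(1))
E
python3 - <<'E'
from h import *
edge();plan((0,0,0));print(sagf(bot.observe()["position"]))
E
```

```text
right edge slope -0.431 at row 295 406.6 [409.5, 409.5, 409.5, 408.5, 408.5, 407.5, 407.5, 407.5, 407.5, 406.5, 405.5, 405.5, 404.5, 404.5, 403.5, 403.5]
-5 -0.631 404.4
0 -0.508 405.1
5 -0.429 405.5
10 -0.373 405.9
clock 18.4 pos [0.6052 0.2215 0.1168] rot [ 3.141  0.007 -2.703] q [-0.46  0.64  0.02  1.63 -0.02  0.87  1.58] F [-1.8  3.3 31.4] w 0.0397 ff 49.1
tool units [21.43  1.88  3.74] turn units None
[0.047  0.0006 0.1168]
```

Force jumped to 32 N with no horizontal part, so heel and toe are both on the floor. Easing off and opening slowly.

>>> {"method": "jog_arm", "body": {
  "motion": [
    [0, 0, -0.04, 0, 0.46],
    [0, 0, -0.03, 0, 0.47],
    [0, 0, 0, 0, 0.48],
    [0, 0, 0, 0, 0.5],
    [0, 0, 0, 0, 0.53],
    [0, 0, 0, 0, 0.58],
    [0, 0, 0, 0, 0.7],
    [0, 0, 0, 0, 0.9],
    [0, 0, 0, 0, 1],
    [0, 0, 0, 0, 1],
    [0, 0, 0, 0, 1]
  ],
  "newtons": 20
}}

```text
clock: 19.5
position: [0.6028, 0.2195, 0.1156]
tool_rot: [-3.142, -0.0, -2.703]
force: [0.1, -0.6, 1.1]
grip_width: 0.0852
finger_force: 0.0
```

Run:
```python
from h import *
edge();plan((0,0,0))
```

```text
right edge slope -0.513 at row 295 406.4 [410.5, 409.5, 409.5, 408.5, 408.5, 407.5, 407.5, 407.5, 407.5, 406.5, 405.5, 405.5, 404.5, 403.5, 403.5, 401.5]
-5 -0.623 403.3
0 -0.502 404.2
5 -0.425 404.7
10 -0.37 405.1
clock 19.55 pos [0.6028 0.2196 0.1156] rot [-3.142 -0.    -2.703] q [-0.46  0.64  0.02  1.63 -0.02  0.88  1.58] F [ 0.3 -0.   0.7] w 0.0855 ff 0.0
tool units [21.3   1.91  3.85] turn units None
```

>>> {"method": "jog_arm", "body": {
  "motion": [
    [0, 0, -0.2, 0, 1],
    [0, 0, -0.5, 0, 1],
    [0, 0, -0.9, 0, 1],
    [0, 0, -1, 0, 1],
    [0, 0, -1, 0, 1],
    [0, 0, -1, 0, 1],
    [0, 0, -0.6, 0, 1],
    [0, 0, 0, 0, 1]
  ]
}}

```text
clock: 20.35
position: [0.6039, 0.2199, 0.2758]
tool_rot: [-3.142, 0.005, -2.703]
force: [0.2, -0.4, 0.2]
grip_width: 0.0852
finger_force: 0.0
```

>>> {"method": "jog_arm", "body": {
  "motion": [
    [0, 0.5, 0, 0, 1],
    [0, 0.9, 0, 0, 1],
    [0, 1, 0, 0, 1],
    [0, 1, 0, 0, 1],
    [0, 1, 0, 0, 1],
    [0, 1, 0, 0, 1],
    [0, 0.5, 0, 0, 1],
    [0, 0, 0, 0, 1]
  ]
}}

```text
clock: 21.15
position: [0.5257, 0.3823, 0.271]
tool_rot: [3.141, -0.001, -2.699]
force: [0.1, -0.1, -0.1]
grip_width: 0.0854
finger_force: 0.0
```

Run:
```python
from h import *
plan((0,0,0))
a=snap("scene","s9.png");b=snap("top","t9.png")
for n,f in(("scene",a),("top",b)):
    h=cv2.cvtColor(f["im"],cv2.COLOR_BGR2HSV)
    m=cv2.medianBlur(cv2.inRange(h,(9,85,110),(19,125,255)),3)
    g=proj(f,[sag(C,Y,.05,0,.12)])[0]
    for c in cv2.findContours(m,0,2)[0]:
        if cv2.contourArea(c)>60 and abs(cv2.pointPolygonTest(c,(float(g[0]),float(g[1])),True))<15: print(n,cv2.approxPolyDP(c,1.5,True).reshape(-1,2).tolist())
    for xo in(.048,.052): print(xo,"pred top corners",proj(f,[sag(C,Y,xo+dx,dy,.158) for dx,dy in((.005,.021),(.005,-.021),(-.005,-.021),(-.005,.021))]).round(1).tolist(),"junction",proj(f,[sag(C,Y,xo-.005,dy,.018) for dy in(.021,-.021)]).round(1).tolist())
# bystanders: change since start
for n,f in(("scene",a),("top",b)):
    o=cv2.imread(f"pics/{n}0.png").astype(int);d=np.abs(o-f["im"]).max(2)
    for nm,P in(("vase",(.465,-.116,.05)),("T",(.50,-.40,.02))):
        x,y=proj(f,[P])[0].astype(int);print(n,nm,(x,y),"diff px",int((d[y-30:y+30,x-25:x+25]>45).sum()))
```

```text
clock 21.15 pos [0.5257 0.3823 0.271 ] rot [ 3.141e+00 -1.000e-03 -2.699e+00] q [-0.72  0.5   0.    1.44 -0.    1.2   1.29] F [ 0.1 -0.1 -0.1] w 0.0854 ff 0.0
tool units [21.28 -4.02  9.06] turn units None
scene [[386, 273], [383, 302], [400, 305], [411, 283], [403, 280], [400, 275]]
0.048 pred top corners [[409.6, 284.2], [389.7, 280.7], [390.1, 276.3], [409.9, 279.8]] junction [[398.7, 302.6], [381.3, 299.5]]
0.052 pred top corners [[409.5, 286.0], [389.5, 282.4], [389.9, 278.1], [409.8, 281.5]] junction [[398.5, 304.2], [381.1, 301.0]]
top [[187, 117], [182, 117], [165, 125], [165, 128], [184, 122]]
0.048 pred top corners [[164.3, 126.9], [184.7, 119.0], [186.4, 123.4], [165.9, 131.3]] junction [[186.0, 155.9], [203.8, 148.8]]
0.052 pred top corners [[163.6, 125.1], [184.1, 117.3], [185.7, 121.6], [165.3, 129.5]] junction [[185.4, 154.3], [203.2, 147.3]]
scene vase (np.int64(312), np.int64(189)) diff px 443
scene T (np.int64(229), np.int64(157)) diff px 2026
top vase (np.int64(344), np.int64(214)) diff px 849
top T (np.int64(476), np.int64(206)) diff px 2133
```

The tile stands upright in the mouth at about x = 52 mm. The bystander differences could be shadow, so I compare their colour contours.

Run:
```python
from h import *
for n,boxes in(("scene",{"T":(220,105,60,70),"vase":(290,155,45,60)}),("top",{"T":(440,190,70,80),"vase":(318,185,55,55)})):
    for k,(x,y,w,h) in boxes.items():
        I=[cv2.imread(f"pics/{n}{s}.png")[y:y+h,x:x+w] if s!="9" else cv2.imread(f"pics/{n[0]}9.png")[y:y+h,x:x+w] for s in("0","9")]
        print(n,k,"mean colour",[i.mean((0,1)).round() for i in I])
        for i in I:
            hs=cv2.cvtColor(i,cv2.COLOR_BGR2HSV);m=cv2.medianBlur(cv2.inRange(hs,(5,40,100),(20,112,255)),3)
            c=max(cv2.findContours(m,0,2)[0],key=cv2.contourArea,default=None)
            if c is not None: print("  ",cv2.boundingRect(c),cv2.contourArea(c))
        g=[cv2.cvtColor(i,cv2.COLOR_BGR2GRAY).astype(np.float32) for i in I]
        print("  shift",cv2.phaseCorrelate(*g))
```

```text
scene T mean colour [array([ 88., 126., 182.]), array([ 73., 102., 149.])]
   (10, 12, 35, 50) 597.5
   (10, 11, 35, 51) 611.0
  shift ((-0.14100269688858091, 0.39630044694172994), 0.6089233667762192)
scene vase mean colour [array([ 84., 127., 176.]), array([ 81., 122., 170.])]
   (10, 11, 26, 42) 693.0
   (10, 11, 26, 41) 694.0
  shift ((0.8312580843427355, -0.000977975950831933), 0.656887057269061)
top T mean colour [array([ 85., 116., 157.]), array([ 64.,  87., 118.])]
   (13, 15, 46, 51) 975.0
   (12, 40, 25, 26) 428.0
  shift ((-0.03644945647532438, 0.08832139574798958), 0.445257660249869)
top vase mean colour [array([ 81., 108., 145.]), array([ 72.,  96., 128.])]
   (9, 8, 30, 38) 758.5
   (9, 8, 29, 38) 796.0
  shift ((0.23657081213468345, 0.002284745543128963), 0.6886480935414632)
```

The T tile and vase have not moved; only shadows changed. Handing in.

```bash
python3 -c "
from workcell import bot
print(bot.job_done())"
```

```text
the job is handed in; nothing more can be done
None
```

The L tile is standing upright on the saggar floor with its foot under the roof slab, and the gripper has let go and moved clear; the T tile and vase did not move, and I handed the job in at about 21 s, though the hand-in returned no verdict.

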